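Third hand at the sprung press fixture

TASK

Lift the taller of the two flat metal stop plates out of the wooden rack, drop it into the slot in the fixture's sprung slide until its shoulders sit down on the slide, and let go of it. Then slide the wooden block along the fixture's bed, flat, square and centred, against the plate and press gently until the slide's pointers stand between their two marks; finish the program while still holding that steady push, as a third hand for me while I fasten the block. Never drive the slide to its end stop, and leave the short plate and the other things where they are.

Things in the scene. Friction and masses are not known exactly. Their poses are not given: they have to be found in the camera images.
- fixture: Press fixture, fixed to the worktop: 240 (x) x 170 (y) x 40 mm, its upper face 40 mm above its origin, which is the centre of its underside. Front part (x -120 to +20 mm) is a plain wooden bed; behind it two aluminium rails (x +20 to +120 mm, 37 to 85 mm either side of the middle) guide the steel slide, which moves along the fixture's +x, the pressing direction (away from the robot). On each rail two dark lines across it, 10 mm apart, mark the wanted push.
- slide (a joint): Travel in m of the sprung steel slide along the fixture's +x: 0 at rest, end stop at 0.022. It is pushed back by springs: about 3.2 N to start, plus 0.8 N per mm of travel. A brass pointer on either side moves with it over the rail; it meets the first mark at 0.005 and the second at 0.015 (about 7 and 15 N); midway is 0.010, about 11 N.
- slot (a point): Centre of the mouth of the slot in the slide's top, moving with the slide, at rest 38 mm in +x from the fixture's origin, on its middle line, 38 mm above the worktop (the slide's top is 2 mm below the bed). Axes as the fixture's. The slot is 9 mm (x) x 39 mm (y) and 25 mm deep, with a 1 mm chamfer. A steel backing wall 58 mm wide stands on the slide from 7 to 15 mm behind (+x of) this point, 19 mm high.
- rack: Wooden rack, fixed, 70 (x) x 160 (y) x 40 mm, origin at the centre of its underside; two slots 9 x 39 mm, 28 mm deep, at 40 mm either side of the origin along its y, hold the stop plates upright, broad faces looking along the rack's x. Either plate may be in either slot.
- tall_plate: The taller stop plate, aluminium, symmetrical, standing upright. Origin at the centre of its lower end, z up. A tongue 6 (x) x 36 (y) mm, 24 mm long, then shoulders and above them a flat upper part 10 (x, thickness) x 46 (y) mm and 50 mm tall; whole height 74 mm. In the rack its shoulders rest on the rack's top, so only the 50 mm upper part shows. Three fine grooves near the top. 90 g.
- tall_plate_shoulder (a point): Middle of the taller plate at the level of its shoulders, 24 mm above its lower end; comes to the slot's mouth point when seated (to about 1.5 mm sideways). Axes as the plate's.
- short_plate: The shorter stop plate: same tongue, thickness and width but the upper part only 26 mm tall. Stays in the rack.
- block: Wooden block, loose, 90 (x) x 50 (y) x 42 mm high, two small pilot holes in its top, lying on the fixture's bed in front of the slide, somewhat askew and off centre; origin at the centre of its underside. Its 90 mm length lies roughly along the fixture's x; the far 50 mm wide end goes against the plate. About 0.16 kg. With the plate seated and the slide at rest, block and plate meet when the block's origin is about 10 to 13 mm before (-x of) the fixture's origin.
- screwdriver_blue: Blue-handled screwdriver, 188 mm, lying in front of the fixture; leave alone.
- tape_measure: Yellow tape measure, 70 x 90 x 35 mm, right of the fixture; leave alone.
- c_clamp: Dark G-clamp, 160 mm, lying farther right; leave alone.
- masking_tape: Roll of masking tape, 100 mm across, 24 mm high, at the far right; leave alone.
Not all that is in view belongs to the job. What is shaped like the tall_plate but blue or turquoise is not meant.

How it is judged:
On the way, in this order (a step that is already met when the one before it is completed fails the run):
1. the taller plate is seated in the slide's slot and let go (z of tall_plate_shoulder in the frame of slot between -0.003 and 0.003 m and horizontal distance between tall_plate_shoulder and slot below 0.004 m and angle between the x axis of tall_plate and the x axis of slot, either way round below 0.15 rad and contact force between the fingers and tall_plate below 0.2 N), for 0.2 s.
2. the block is pressed square and centred against the plate with the pointers between the marks (value of joint slide between 0.0045 and 0.0155 m and contact force between block and tall_plate between 5 and 20 N and angle between the x axis of block and the x axis of fixture, either way round below 0.08 rad and y of block in the frame of fixture between -0.012 and 0.012 m and z of block in the frame of fixture between 0.036 and 0.046 m and angle between block's own z axis and vertical below 0.06 rad and contact force between any of the fingers, the arm and block above 2 N and linear speed of block below 0.01 m/s), for 0.5 s.
At the end, for the whole second after the job is handed in: Taller plate seated in the slide's slot (shoulders within 3 mm); block flat on the bed, square within 0.08 rad, centred within 12 mm, at rest, touched by the robot and pressed on the plate with 5 to 20 N, the slide 4.5 to 15.5 mm in; short plate within 15 mm of its place (all of step 2 and z of tall_plate_shoulder in the frame of slot between -0.003 and 0.003 m and horizontal distance between tall_plate_shoulder and slot below 0.004 m and angle between the x axis of tall_plate and the x axis of slot, either way round below 0.15 rad and distance of short_plate from where it was at the start of the episode below 0.015 m); the arm keeps its last pose, push and grip.
It fails at once if the slide is driven to its end stop (value of joint slide above 0.0205 m).
It fails at once if the block is pressed on the plate with more than 30 N (contact force between block and tall_plate above 30 N).
It fails at once if the short plate is pulled out of the rack (distance of short_plate from where it was at the start of the episode above 0.02 m).
It fails at once if the screwdriver, tape measure, clamp or masking tape is pushed away (distance of any of c_clamp, masking_tape, screwdriver_blue, tape_measure from where it was at the start of the episode above 0.03 m).
It also fails if it takes over 54 s, if anything falls off the work surface, if the arm or the gripper's body presses on something with over 40 N, if the wrist force passes 120 N, or if a joint passes its speed limit or range.

ROBOT

A 7-joint arm with a two-finger parallel gripper is mounted at the origin on a cart in front of the work surface, level with it; the furniture and walls round the work are solid. World frame = base frame: x ahead of the robot, y to its left, z up, the work surface at z = 0. Lengths are in m, angles in rad, forces in N, time in s.
With the tool pointing down it reaches from about 0.425 to 0.95 m from the base axis. Payload 4.7 kg.
Tool frame: the origin (TCP) lies between the finger pads; the fingertips stand ahead of it and the grasp point (between the pads) lies 6 mm ahead of it (r.tip_reach is the z of the fingertips in the tool frame, in m); z points along the fingers, y is the line along which they close (so a half turn about z gives the same grasp; the last joint's range is limited). The gripper opens to 85 mm and grips with 20 to 120 N. Pads are 22 mm wide; open, the fingers measure 114 mm over their backs; the gripper's body (76 mm by 85 mm) begins 54 mm behind the grasp point. The pads swing forward as they close: fully open they stand 13 mm farther back than shut.
Start: joints at [1.141, 0.469, -0.049, 1.532, 0.024, 1.141, -0.082], TCP at [0.263, -0.622, 0.256] pointing down, gripper open.
Joint ranges: [-2.59, 2.59], [-0.33, 1.99], [-1.39, 1.29], [0.1, 2.45], [-1.04, 4.18], [0.21, 1.99], [-2.66, 2.66]. Speed limits (rad/s): [2.57, 2.57, 3.14, 3.14, 3.14, 3.14, 3.14].

INTERFACE

Orientations are given as a 3x3 rotation matrix whose columns are the frame's x, y, z axes.
In Python, from workcell import r, get_image, camera_info gives the robot as it stands.
- The arm moves only by the tool apply_moves, never from a script. Its argument "motion" is a list of rows, each a list of 7 numbers: the shift along the tool's x, y, z in mm, then the turn, a rotation vector about the tool's x, y, z in rad, then the closure, from 0 (fully open) to 1 (shut). A call has 1 to 20 rows; each row shifts and turns the commanded pose from where the row before left it, along the tool's axes as they then stand; what a row does not reach is not made up. A row lasts 1/10 s, in which the tool goes at most 50 mm and 8.59 degrees, less where a joint would pass 70% of its speed; a pose out of reach is approached as far as the arm can. A call with a gripper value outside its range is refused whole. The fingers move at their own pace and stop on an object; "force" is the grip in N (left out, the last holds). Time passes only in rows, so rows that do not move let the fingers close. It gives the time, the measured TCP pose, the force, the opening and the grip force at its end, in the units of the state.
- r.get_state(): the state, without advancing time (a new reading comes with each control period).
- get_image(name): name is "scene" or "top" or "wrist"; returns the picture (400x640x3 uint8, blue, green, red); there is no depth.
- camera_info(name): a dict with "mtx" (3x3 intrinsics, pixels), "pose" (4x4, takes a point from camera to world coordinates); the wrist camera has in their place "hand_eye" (4x4, takes a point from camera to tool coordinates, whose origin is the TCP and whose axes are the flange's). Camera axes: x right, y down, z forward; pixel columns grow to the right and rows downward; lengths in m; the calibration is good to about 2 mm. The wrist camera is an equidistant fisheye: a pixel r from the principal point sees the ray r / f radians off the axis. A picture is of the moment at which its call begins: read the wrist's pose just before it. camera_info takes no time and is no camera call.
- r.finish_job(): hands the job in; it is judged then, once.
The state is a dict: "time_s": time; "q": joint angles; "qd": joint speeds; "effort": joint torques, N m; "tool_pos": TCP position; "ee_rot": TCP orientation; "wrist_force": force on the tool from outside, world axes, zero at the start; "torque": the same for the moment, N m; "finger_gap": finger opening in m; "grip_force": force on a finger pad.
Only numpy, scipy, OpenCV 4.12 (cv2) and the standard library are available. Lean on these libraries where they do the work, as an engineer would, in place of code of your own. Each camera call takes 0.05 s, during which the arm holds its last target. There are 200 camera calls.

## Working session

There is one attempt and no reset: what is moved stays moved. The work goes in short steps, Python scripts to look and compute and a tool call to move; the robot and the scene stay as the last step left them, time stands still between calls to the robot, and variables do not carry over. Pictures are saved under pics/ and viewed, at most 10 in all, crops included, and the job is handed in when it is done.

Besides the shell and the picture viewer there is one more tool, called by a JSON object that holds its "api" and its "payload". apply_moves: Moves the arm, as the interface text tells. Its arguments: {"type":"object","properties":{"motion":{"type":"array"},"force":{"type":"number"}},"required":["motion"]}

```bash
mkdir -p pics; ls
python3 - <<'E'
from workcell import r,get_image,camera_info
import cv2,numpy as np
np.set_printoptions(precision=4,suppress=True)
for n in("scene","top"):
    cv2.imwrite(f"pics/{n}.png",get_image(n)); c=camera_info(n); print(n,c)
print(camera_info("wrist")); s=r.get_state(); print(s, r.tip_reach)
E
```

```text
pics
scene {'mtx': array([[446.1066,   0.    , 328.8182],
       [  0.    , 446.1066, 196.4902],
       [  0.    ,   0.    ,   1.    ]]), 'pose': array([[-0.8414, -0.2543,  0.4767, -0.1369],
       [-0.5402,  0.3754, -0.7532,  0.9699],
       [ 0.0126, -0.8913, -0.4533,  0.6844],
       [ 0.    ,  0.    ,  0.    ,  1.    ]])}
top {'mtx': array([[420.1144,   0.    , 322.2578],
       [  0.    , 420.1144, 199.5457],
       [  0.    ,   0.    ,   1.    ]]), 'pose': array([[-0.017 , -0.9967,  0.0797,  0.3898],
       [-0.9998,  0.0166, -0.0058, -0.0277],
       [ 0.0045, -0.0798, -0.9968,  1.5587],
       [ 0.    ,  0.    ,  0.    ,  1.    ]])}
{'mtx': array([[309.7069,   0.    , 313.8045],
       [  0.    , 309.7069, 201.4132],
       [  0.    ,   0.    ,   1.    ]]), 'hand_eye': array([[ 0.0012, -0.9559, -0.2937,  0.0759],
       [ 1.    ,  0.001 ,  0.001 , -0.0001],
       [-0.0007, -0.2937,  0.9559, -0.1175],
       [ 0.    ,  0.    ,  0.    ,  1.    ]])}
{'time_s': 0.1, 'q': array([ 1.1411,  0.4694, -0.0486,  1.5336,  0.0241,  1.141 , -0.0823]), 'qd': array([-0.0005, -0.0013, -0.0024, -0.0049,  0.0002, -0.0007,  0.0003]), 'effort': array([  0.0009, -51.1518,  -0.0472, -23.839 ,   0.0107,   0.0043,
         0.    ]), 'tool_pos': array([ 0.2632, -0.621 ,  0.2553]), 'ee_rot': array([[ 0.9208,  0.3901, -0.0007],
       [ 0.3901, -0.9208,  0.0017],
       [-0.    , -0.0018, -1.    ]]), 'wrist_force': array([-0.0931,  0.1183,  0.7779]), 'torque': array([ 0.0313, -0.0108,  0.0059]), 'grip_force': 0.0, 'finger_gap': 0.08527872441091684} 0.025
```

View pics/scene.png

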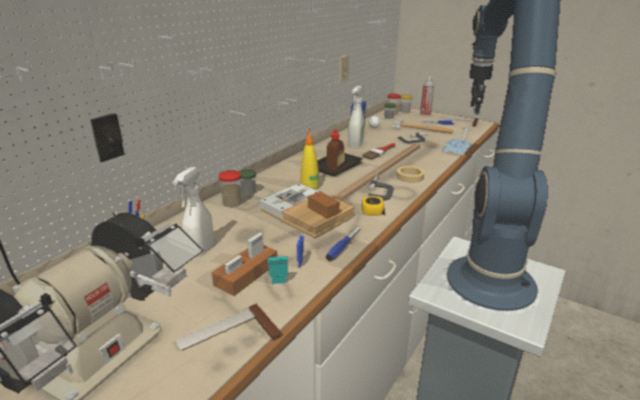

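View pics/top.png

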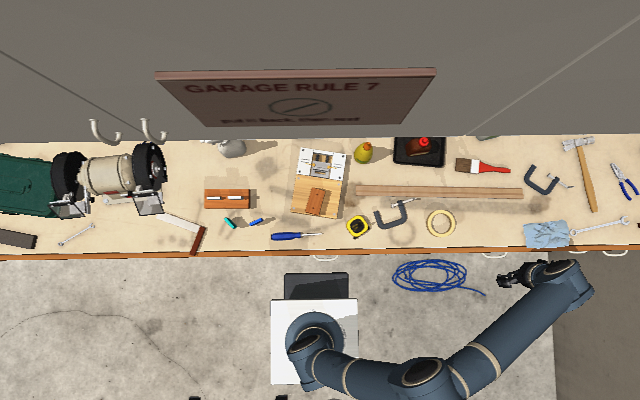

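Candidates for the tall plate in scene view: metal plate at (256,244) (tall), metal plate at (234,263) (short), turquoise (278,268) and blue (300,250) decoys. I choose (256,244). The close crop comes next.

Run:
```python
import cv2,numpy as np
t=cv2.imread("pics/top.png")[143:218,195:355]; s=cv2.imread("pics/scene.png")[190:290,205:365]
f=lambda a:cv2.resize(a,None,fx=4.5,fy=4.5,interpolation=cv2.INTER_CUBIC)
a=np.vstack([f(t),f(s)[:262+0]]) ; cv2.imwrite("pics/crop1.png",a[:600]); print(a.shape)
```

```text
(600, 720, 3)
```

View pics/crop1.png

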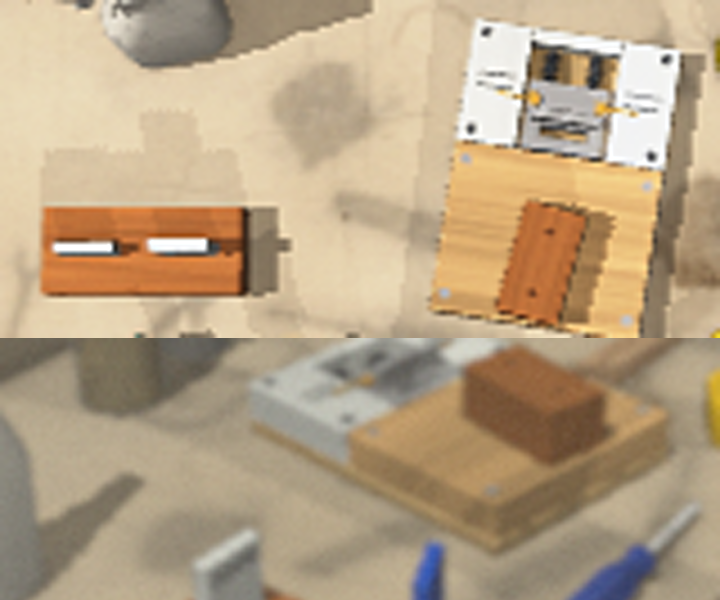

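```bash
cat > h.py <<'E'
import cv2,numpy as np
from workcell import r,get_image,camera_info
np.set_printoptions(precision=4,suppress=True)
def toplane(o,d,z): return o+d*((z-o[2])/d[2])
def fixed(n,u,v,z):
    c=camera_info(n); P=c["pose"]; d=P[:3,:3]@np.linalg.solve(c["mtx"],[u,v,1]); return toplane(P[:3,3],d,z)
def wpose(s):
    T=np.eye(4); T[:3,:3]=s["ee_rot"]; T[:3,3]=s["tool_pos"]; return T@camera_info("wrist")["hand_eye"]
def wrist(T,u,v,z):
    K=camera_info("wrist")["mtx"]; p=np.array([u-K[0,2],v-K[1,2]]); rr=np.hypot(*p); th=rr/K[0,0]
    c=np.r_[p/rr*np.sin(th),np.cos(th)]; return toplane(T[:3,3],T[:3,:3]@c,z)
def wproj(T,X):
    K=camera_info("wrist")["mtx"]; c=T[:3,:3].T@(np.asarray(X)-T[:3,3]); th=np.arctan2(np.hypot(c[0],c[1]),c[2])
    return K[:2,2]+K[0,0]*th*c[:2]/np.hypot(c[0],c[1])
E
python3 - <<'E'
from h import *
for n,u,v,z in [("rackTL",43,207,.04),("rackTR",245,207,.04),("rackBL",43,294,.04),("rackBR",245,294,.04),("tall",178,245,.09),("tallL",147,245,.09),("tallR",209,245,.09),("short",83,247,.066),
 ("fTL",475,18,.04),("fTR",680,50,.04),("fBL",430,312,.04),("fBR",637,338,.04),("bTL",528,200,.082),("bTR",586,210,.082),("bBL",498,308,.082),("bBR",556,322,.082)]:
    print(n,fixed("top",195+u/4.5,143+v/4.5,z))
E
```

```text
rackTL [0.5567 0.39   0.04  ]
rackTR [0.554  0.2272 0.04  ]
rackBL [0.4864 0.3896 0.04  ]
rackBR [0.4837 0.2274 0.04  ]
tall [0.5197 0.271  0.09  ]
tallL [0.5201 0.2952 0.09  ]
tallR [0.5193 0.2469 0.09  ]
short [0.5215 0.351  0.066 ]
fTL [0.7056 0.0397 0.04  ]
fTR [ 0.6765 -0.1266  0.04  ]
fBL [0.4667 0.0789 0.04  ]
fBR [ 0.443 -0.087  0.04 ]
bTL [ 0.5513 -0.0019  0.082 ]
bTR [ 0.5427 -0.0473  0.082 ]
bBL [0.4668 0.0228 0.082 ]
bBR [ 0.4551 -0.0224  0.082 ]
```

{"api": "apply_moves", "payload": {"motion": [[24.5,-24,-2.5,0,0,0,0],[24.5,-24,-2.5,0,0,0,0],[24.5,-24,-2.5,0,0,0,0],[24.5,-24,-2.5,0,0,0,0],[24.5,-24,-2.5,0,0,0,0],[24.5,-24,-2.5,0,0,0,0],[24.5,-24,-2.5,0,0,0,0],[24.5,-24,-2.5,0,0,0,0],[24.5,-24,-2.5,0,0,0,0],[24.5,-24,-2.5,0,0,0,0],[24.5,-24,-2.5,0,0,0,0],[24.5,-24,-2.5,0,0,0,0],[24.5,-24,-2.5,0,0,0,0],[24.5,-24,-2.5,0,0,0,0],[24.5,-24,-2.5,0,0,0,0],[24.5,-24,-2.5,0,0,0,0],[24.5,-24,-2.5,0,0,0,0],[24.5,-24,-2.5,0,0,0,0],[0,0,0,0,0,0,0],[0,0,0,0,0,0,0]]}}

```text
time_s: 2.1
tool_pos: [0.5007, -0.0512, 0.3009]
ee_rot: [[0.92, 0.392, -0.001], [0.392, -0.92, -0.0], [-0.001, -0.0, -1.0]]
wrist_force: [-0.3, -1.0, 0.4]
finger_gap: 0.0853
grip_force: 0.0
```

Run:
```python
from h import *
s=r.get_state(); T=wpose(s); a=get_image("wrist"); np.save("T1.npy",T); cv2.imwrite("pics/w1.png",a)
b=cv2.resize(a,(800,500),interpolation=cv2.INTER_CUBIC); cv2.imwrite("pics/w1b.png",b); print(s["tool_pos"],s["ee_rot"],s["q"],s["time_s"])
```

```text
[ 0.5007 -0.0512  0.3009] [[ 0.92    0.3919 -0.0009]
 [ 0.3919 -0.92   -0.0003]
 [-0.001  -0.0001 -1.    ]] [ 0.3879  0.1757 -0.4205  1.8549  0.0793  1.1282 -1.2291] 2.1
```

View pics/w1b.png

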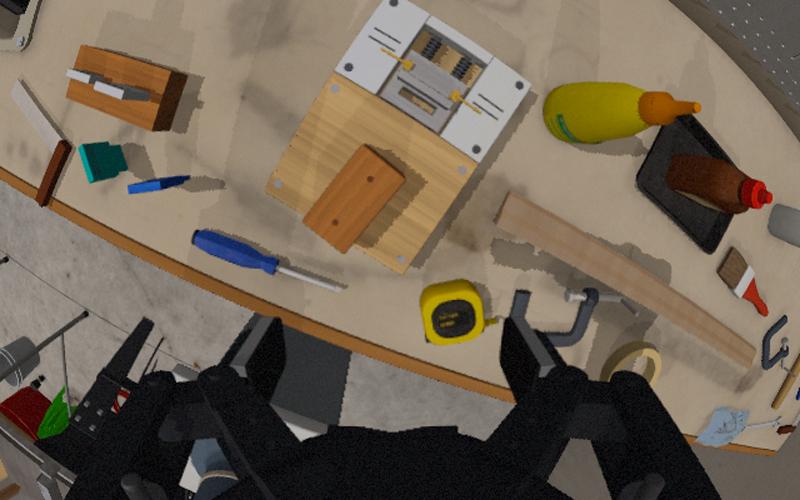

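Wrist view shows fixture (slot near (417,97), block (355,198)), rack with tall plate nearer the fixture at (122,90), decoys turquoise (103,160) and blue (158,184). One zoomed crop for precision.

Run:
```python
import cv2
a=cv2.imread("pics/w1.png"); c=a[0:220,205:430]; cv2.imwrite("pics/c2.png",cv2.resize(c,None,fx=2.7,fy=2.7,interpolation=cv2.INTER_CUBIC))
```

```text
(no output)
```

View pics/c2.png

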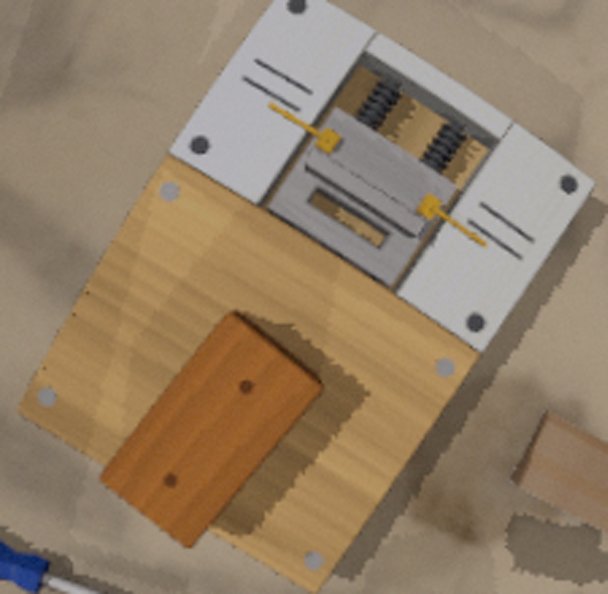

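Run:
```python
from h import *
from scipy.optimize import least_squares
T=np.load("T1.npy")
cr=lambda u,v:(205+(u+.5)/2.7-.5,(v+.5)/2.7-.5)
def fit(pts,name,x0):
    W=np.array([wrist(T,*cr(u,v),z) for u,v,z,_,_ in pts])[:,:2]; L=np.array([[p[3],p[4]] for p in pts])
    g=lambda q:(L@np.array([[np.cos(q[2]),np.sin(q[2])],[-np.sin(q[2]),np.cos(q[2])]])+q[:2]-W).ravel()
    s=least_squares(g,x0); print(name,s.x,"res mm",s.fun.reshape(-1,2)*1000); return s.x
f=fit([(168,156,.04,.02,.085),(479,352,.04,.02,-.085),(22,410,.04,-.12,.085),(318,592,.04,-.12,-.085),(594,186,.04,.12,-.085),(349,217,.038,.038,0)],"fix",[.57,-.02,-.17])
b=fit([(235,312,.082,.045,.025),(320,386,.082,.045,-.025),(189,547,.082,-.045,-.025),(101,478,.082,-.045,.025)],"blk",[.5,-.01,-.28])
c,s=np.cos(f[2]),np.sin(f[2]); R=np.array([[c,-s],[s,c]])
print("slot",f[:2]+R@[.038,0],"block in fix",R.T@(b[:2]-f[:2]),b[2]-f[2])
for n,u,v,z in [("tallpl top ends a",96,83,.09),("b",150,95,.09),("shorta",68,72,.066),("rack c1",84,45,.04),("rack c2",187,72,.04),("rack c3",66,100,.04),("rack c4",160,130,.04),("teal",103,160,.07),("blue",158,184,.07)]:
    print(n,wrist(T,(u+.5)/1.25-.5,(v+.5)/1.25-.5,z))
```

```text
fix [ 0.5757 -0.0238 -0.1657] res mm [[ 1.5496  1.0276]
 [ 0.2719 -2.2648]
 [-2.6159  3.0923]
 [-2.514  -0.6563]
 [ 3.048  -1.0099]
 [ 0.2603 -0.1887]]
blk [ 0.5057 -0.0114 -0.2923] res mm [[ 0.9709  1.9878]
 [ 0.8605 -2.8827]
 [-1.3535 -0.812 ]
 [-0.4778  1.7069]]
slot [ 0.6132 -0.0301] block in fix [-0.0711  0.0007] -0.12664347451746144
tallpl top ends a [0.5251 0.291  0.09  ]
b [0.5306 0.2122 0.09  ]
shorta [0.524  0.3696 0.066 ]
rack c1 [0.5586 0.3826 0.04  ]
rack c2 [0.5607 0.2091 0.04  ]
rack c3 [0.4859 0.3875 0.04  ]
rack c4 [0.4917 0.2198 0.04  ]
teal [0.4443 0.2691 0.07  ]
blue [0.4445 0.1859 0.07  ]
```

{"api": "apply_moves", "payload": {"motion": [[16,-32,11,0,0,0,0],[16,-32,11,0,0,0,0],[16,-32,11,0,0,0,0],[16,-32,11,0,0,0,0],[16,-32,11,0,0,0,0],[16,-32,11,0,0,0,0],[16,-32,11,0,0,0,0],[16,-32,11,0,0,0,0],[16,-32,11,0,0,0,0],[0,0,0,0,0,-0.13,0],[0,0,0,0,0,-0.13,0],[0,0,0,0,0,-0.13,0],[0,0,0,0,0,-0.13,0],[0,0,0,0,0,-0.13,0],[0,0,0,0,0,-0.13,0],[0,0,0,0,0,-0.13,0],[0,0,0,0,0,-0.13,0],[0,0,0,0,0,-0.128,0],[0,0,0,0,0,0,0]]}}

```text
time_s: 4.05
tool_pos: [0.5218, 0.2675, 0.2016]
ee_rot: [[0.005, 1.0, -0.001], [1.0, -0.005, -0.001], [-0.001, -0.001, -1.0]]
wrist_force: [0.2, 1.3, 0.3]
finger_gap: 0.0857
grip_force: 0.0
```

Run:
```python
from h import *
s=r.get_state(); T=wpose(s); a=get_image("wrist"); np.save("T2.npy",T); cv2.imwrite("pics/w2.png",a)
cv2.imwrite("pics/w2b.png",cv2.resize(a[60:340,120:520],None,fx=2,fy=2,interpolation=cv2.INTER_CUBIC)); print(s["tool_pos"],s["ee_rot"],s["q"],s["time_s"])
```

```text
[0.5218 0.2675 0.2016] [[ 0.0052  1.     -0.0009]
 [ 1.     -0.0052 -0.0012]
 [-0.0012 -0.0009 -1.    ]] [ 0.0425  0.4998 -0.7978  1.7755  0.4091  1.0417 -0.9113] 4.05
```

View pics/w2b.png

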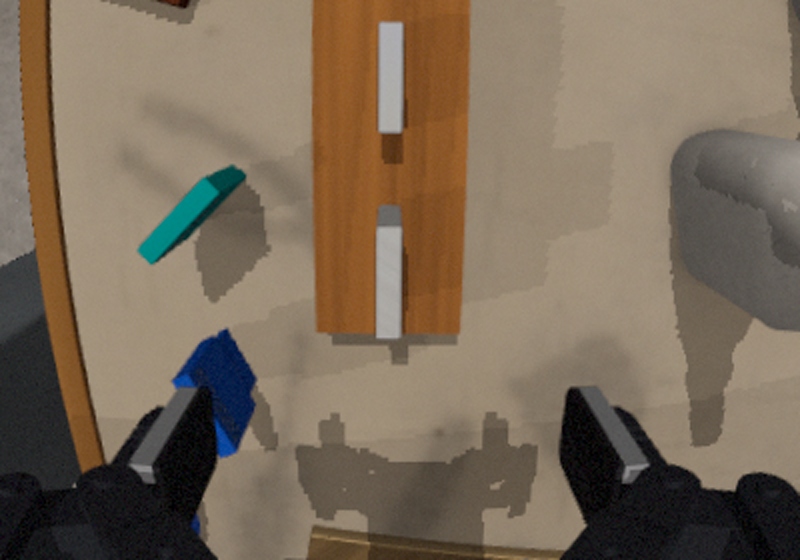

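The tall plate's top is at (389,282) in this crop, axis-aligned; decoys stay clear (teal (190,215), blue (220,390)).

Run:
```python
from h import *
T=np.load("T2.npy"); f=lambda u,v,z:wrist(T,120+(u+.5)/2-.5,60+(v+.5)/2-.5,z)
for p in[(377,226,.09),(402,226,.09),(402,338,.09),(377,338,.09),(389.5,282,.09),(313,150,.04),(469,150,.04),(316,331,.04),(460,332,.04),(390,22,.066),(390,132,.066),(220,395,.074),(200,200,.074)]: print(p,f(*p))
```

```text
(377, 226, 0.09) [0.5186 0.2948 0.09  ]
(402, 226, 0.09) [0.5281 0.2948 0.09  ]
(402, 338, 0.09) [0.5282 0.2494 0.09  ]
(377, 338, 0.09) [0.5182 0.2494 0.09  ]
(389.5, 282, 0.09) [0.5233 0.2727 0.09  ]
(313, 150, 0.04) [0.489  0.3198 0.04  ]
(469, 150, 0.04) [0.5593 0.3195 0.04  ]
(316, 331, 0.04) [0.4874 0.2326 0.04  ]
(460, 332, 0.04) [0.5575 0.2319 0.04  ]
(390, 22, 0.066) [0.5239 0.374  0.066 ]
(390, 132, 0.066) [0.5237 0.3289 0.066 ]
(220, 395, 0.074) [0.4459 0.2143 0.074 ]
(200, 200, 0.074) [0.4453 0.3035 0.074 ]
```

{"api": "apply_moves", "payload": {"motion": [[5,1.5,12,0,0,0.01,0.3],[0,0,20,0,0,0,0.5],[0,0,20,0,0,0,0.5],[0,0,20,0,0,0,0.5],[0,0,20,0,0,0,0.5],[0,0,15,0,0,0,0.5],[0,0,5.5,0,0,0,0.5],[0,0,0,0,0,0,0.7],[0,0,0,0,0,0,1],[0,0,0,0,0,0,1],[0,0,0,0,0,0,1],[0,0,0,0,0,0,1],[0,0,0,0,0,0,1],[0,0,0,0,0,0,1],[0,0,0,0,0,0,1],[0,0,0,0,0,0,1]], "force": 60}}

```text
time_s: 5.7
tool_pos: [0.523, 0.2749, 0.0905]
ee_rot: [[0.012, 1.0, 0.001], [1.0, -0.012, 0.0], [0.0, 0.001, -1.0]]
wrist_force: [0.1, -0.9, 5.1]
finger_gap: 0.0085
grip_force: 61.6
```

{"api": "apply_moves", "payload": {"motion": [[0,0,-10,0,0,0,1],[0,0,-20,0,0,0,1],[0,0,-25,0,0,0,1],[0,0,-25,0,0,0,1],[0,0,-20,0,0,0,1],[-30,9.4,0,0,0,0,1],[-30,9.4,0,0,0,0,1],[-30,9.4,0,0,0,0,1],[-30,9.4,0,0,0,0,1],[-30,9.4,0,0,0,0,1],[-30,9.4,0,0,0,0,1],[-30,9.4,0,0,0,0,1],[-30,9.4,0,0,0,0,1],[-30,9.4,0,0,0,0,1],[-31,9.4,0,0,0,0,1],[0,0,0,0,0,0.077,1],[0,0,0,0,0,0.077,1],[0,0,0,0,0,0,1]]}}

```text
time_s: 7.5
tool_pos: [0.6127, -0.0277, 0.1898]
ee_rot: [[0.166, 0.986, -0.001], [0.986, -0.166, -0.0], [-0.0, -0.001, -1.0]]
wrist_force: [-0.4, 0.9, -0.6]
finger_gap: 0.009
grip_force: 60.8
```

Run:
```python
from h import *
s=r.get_state(); T=wpose(s); a=get_image("wrist"); np.save("T3.npy",T); cv2.imwrite("pics/w3.png",a)
cv2.imwrite("pics/w3b.png",cv2.resize(a[80:400,180:450],None,fx=1.85,fy=1.85,interpolation=cv2.INTER_CUBIC)); print(s["tool_pos"],s["ee_rot"],s["time_s"],s["wrist_force"],s["torque"],s["finger_gap"])
```

```text
[ 0.6127 -0.0277  0.1898] [[ 0.1655  0.9862 -0.0006]
 [ 0.9862 -0.1655 -0.0001]
 [-0.0002 -0.0006 -1.    ]] 7.5 [-0.4217  0.9306 -0.6095] [0.123  0.0074 0.0051] 0.008984668664192594
```

View pics/w3b.png

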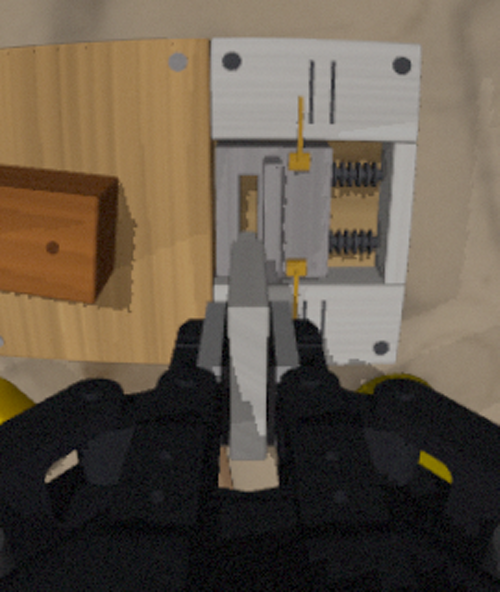

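Run:
```python
from h import *
T=np.load("T3.npy"); s=r.get_state(); R=s["ee_rot"]; p0=s["tool_pos"]
f=lambda u,v,z:R.T@(wrist(T,180+(u+.5)/1.85-.5,80+(v+.5)/1.85-.5,z)-p0)*1000
print("tool frame mm")
for n,u,v,z in[("slot end",249,176,.038),("sl L",240,200,.038),("sl R",258,200,.038),("plate near L",229,307,.1893),("near R",268,307,.1893),("far L",232,458,.1893),("far R",268,458,.1893),("bed edge a",211,40,.04),("bed edge b",213,300,.04),("rail inner L",220,138,.04),("rail inner R",300,286,.04),("fix corner",421,45,.04),("fix corner2",398,362,.04),
 ("shoulder L",232,235,.1393),("shoulder R",265,235,.1393)]: print(n,f(u,v,z))
```

```text
tool frame mm
slot end [ 16.9353   1.5064 151.8014]
sl L [  5.0173  -2.8673 151.8056]
sl R [  5.0127   5.8722 151.8016]
plate near L [19.3669 -3.2436  0.5032]
near R [19.3624  5.6113  0.4991]
far L [-25.2844  -3.1729   0.5111]
far R [-25.2974   6.2983   0.5067]
bed edge a [ 81.8158 -15.9114 149.798 ]
bed edge b [-47.2577 -16.9525 149.8214]
rail inner L [ 35.7282 -12.1212 149.8044]
rail inner R [-39.5036  27.3975 149.7995]
fix corner [ 81.8798  82.8275 149.7524]
fix corner2 [-86.2163  83.7261 149.7818]
shoulder L [20.2429 -3.8788 50.5033]
shoulder R [20.2374  6.3013 50.4986]
```

{"api": "apply_moves", "payload": {"motion": [[0.5,0,15,0,0,0,1],[0,0,20,0,0,0,1],[0,0,20,0,0,0,1],[0,0,15,0,0,0,1],[0,0,5,0,0,0,1],[0,0,4,0,0,0,1],[0,0,3,0,0,0,1],[0,0,3,0,0,0,1],[0,0,2,0,0,0,1],[0,0,0,0,0,0,1]]}}

```text
time_s: 8.55
tool_pos: [0.6131, -0.027, 0.1029]
ee_rot: [[0.165, 0.986, 0.0], [0.986, -0.165, -0.0], [-0.0, 0.0, -1.0]]
wrist_force: [0.7, -0.7, -0.7]
finger_gap: 0.0085
grip_force: 60.8
```

{"api": "apply_moves", "payload": {"motion": [[0,0,4,0,0,0,1],[0,0,4,0,0,0,1],[0,0,3,0,0,0,1],[0,0,2,0,0,0,1],[0,0,1,0,0,0,1],[0,0,0,0,0,0,1]]}}

```text
time_s: 9.15
tool_pos: [0.6131, -0.0269, 0.0888]
ee_rot: [[0.165, 0.986, 0.0], [0.986, -0.165, -0.0], [-0.0, 0.0, -1.0]]
wrist_force: [-0.3, 0.2, -0.6]
finger_gap: 0.0085
grip_force: 60.9
```

Nearly seated with no contact yet; down one more and release.

{"api": "apply_moves", "payload": {"motion": [[0,0,0.7,0,0,0,1],[0,0,0.5,0,0,0,1],[0,0,0,0,0,0,1]]}}

```text
time_s: 9.45
tool_pos: [0.6134, -0.0268, 0.0885]
ee_rot: [[0.165, 0.986, 0.001], [0.986, -0.165, -0.0], [-0.0, 0.001, -1.0]]
wrist_force: [-2.0, -0.1, 4.9]
finger_gap: 0.0086
grip_force: 61.7
```

{"api": "apply_moves", "payload": {"motion": [[0,0,0,0,0,0,0.7],[0,0,0,0,0,0,0.5],[0,0,0,0,0,0,0.5],[0,0,0,0,0,0,0.5],[0,0,-10,0,0,0,0.5],[0,0,-20,0,0,0,0.3],[0,0,-30,0,0,0,0],[0,0,-40,0,0,0,0],[0,-30,0,0,0,0,0],[-2,-40,0,0,0,0,0],[0,-39,0,0,0,0,0],[0,0,0,0,0,0,0]]}}

```text
time_s: 10.65
tool_pos: [0.5001, -0.01, 0.1877]
ee_rot: [[0.162, 0.987, -0.004], [0.987, -0.162, -0.003], [-0.004, -0.004, -1.0]]
wrist_force: [-0.6, 0.1, -0.4]
finger_gap: 0.0854
grip_force: 0.0
```

{"api": "apply_moves", "payload": {"motion": [[0,0,0,0,0,0.1414,0],[0,0,0,0,0,0.1414,0],[0,0,0,0,0,0.1414,0],[0,0,0,0,0,0.1414,0],[0,0,0,0,0,0.1414,0],[0,0,0,0,0,0.1414,0],[0,0,0,0,0,0.1414,0],[0,0,0,0,0,0.1414,0],[0,0,0,0,0,0.1414,0],[0,0,0,0,0,0.1414,0],[0,0,0,0,0,0.1414,0],[0,0,0,0,0,0.1414,0],[0,0,0,0,0,0,0],[0,0,0,0,0,0,0]]}}

```text
time_s: 12.05
tool_pos: [0.5057, -0.0106, 0.1881]
ee_rot: [[0.959, -0.285, 0.001], [-0.285, -0.959, -0.0], [0.001, -0.0, -1.0]]
wrist_force: [-0.8, 0.1, -0.3]
finger_gap: 0.0855
grip_force: 0.0
```

Run:
```python
from h import *
s=r.get_state(); T=wpose(s); a=get_image("wrist"); np.save("T4.npy",T); cv2.imwrite("pics/w4.png",a)
cv2.imwrite("pics/w4b.png",cv2.resize(a[40:340,120:500],None,fx=2,fy=2,interpolation=cv2.INTER_CUBIC)); print(s["tool_pos"],s["ee_rot"],s["q"],s["time_s"])
```

```text
[ 0.5057 -0.0106  0.1881] [[ 0.9586 -0.2846  0.0009]
 [-0.2846 -0.9586 -0.    ]
 [ 0.0009 -0.0002 -1.    ]] [ 0.2866  0.3024 -0.4182  1.9855  0.1573  0.8836 -2.0741] 12.05
```

View pics/w4b.png

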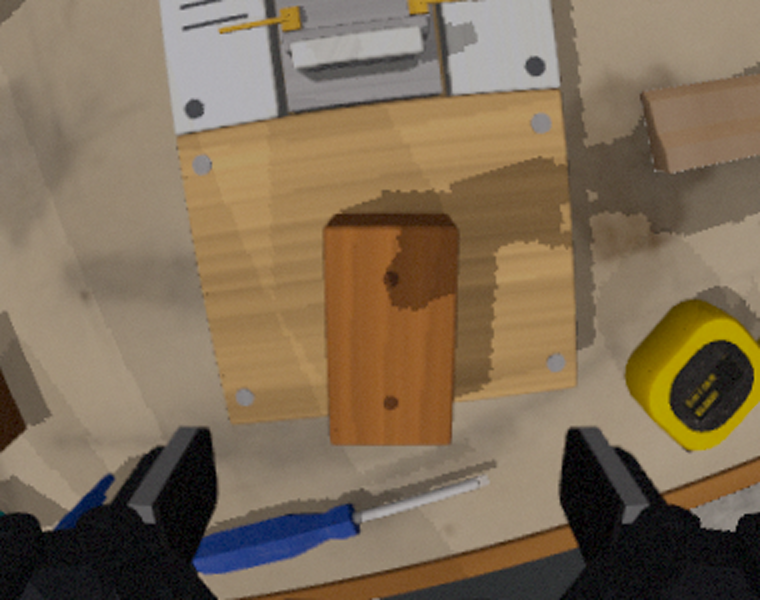

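The plate stands in the slot (top at (357,48)); the block (top corners (323,225),(458,225),(331,445),(452,445)) is aligned with the tool.

Run:
```python
from h import *
T=np.load("T4.npy"); s=r.get_state(); R=s["ee_rot"]; p0=s["tool_pos"]
f=lambda u,v,z:R.T@(wrist(T,120+(u+.5)/2-.5,40+(v+.5)/2-.5,z)-p0)*1000
for n,u,v,z in[("b",323,225,.082),("b",458,225,.082),("b",331,445,.082),("b",452,445,.082),("bedL",177,133,.04),("bedR",559,88,.04),("nearL",230,423,.04),("nearR",576,386,.04),("plateL",291,42,.088),("plateR",420,28,.088),("plate front L",294,67,.088),("plate front R",423,51,.088)]: print(n,f(u,v,z))
```

```text
b [ 44.5888 -24.4049 105.9616]
b [ 44.6927  24.7861 105.9511]
b [-44.8296 -23.8552 105.9078]
b [-44.8007  25.5933 105.8971]
bedL [ 81.4096 -93.2578 147.9987]
bedR [100.3987  72.8437 147.9742]
nearL [-56.5846 -77.4946 147.9123]
nearR [-36.9929  89.6591 147.888 ]
plateL [110.849  -34.4485 100.0036]
plateR [115.2832  10.1505  99.9967]
plate front L [101.7795 -33.3872  99.998 ]
plate front R [106.9967  11.196   99.9915]
```

{"api": "apply_moves", "payload": {"motion": [[0,0.5,20,0,0,0,0],[0,0,30,0,0,0,0],[0,0,30,0,0,0,0],[0,0,20,0,0,0,0],[0,0,13,0,0,0,0],[0,0,0,0,0,0,0.2],[0,0,0,0,0,0,1],[0,0,0,0,0,0,1],[0,0,0,0,0,0,1],[0,0,0,0,0,0,1],[0,0,0,0,0,0,1],[0,0,0,0,0,0,1]], "force": 60}}

```text
time_s: 13.3
tool_pos: [0.5062, -0.0113, 0.0759]
ee_rot: [[0.958, -0.288, 0.003], [-0.288, -0.958, -0.0], [0.003, -0.001, -1.0]]
wrist_force: [0.2, 0.1, 6.0]
finger_gap: 0.0486
grip_force: 64.0
```

{"api": "apply_moves", "payload": {"motion": [[0,0,-0.6,0,0,0,1],[0,0,0,0,0,-0.04,1],[0,0,0,0,0,-0.04,1],[0,0,0,0,0,-0.04,1],[5,0,0,0,0,0,1],[8,0,0,0,0,0,1],[8,0,0,0,0,0,1],[8,0,0,0,0,0,1],[6,0,0,0,0,0,1],[5,0,0,0,0,0,1],[5,0,0,0,0,0,1],[3,0,0,0,0,0,1],[2,0,0,0,0,0,1],[0,0,0,0,0,0,1]]}}

```text
time_s: 14.7
tool_pos: [0.5533, -0.0197, 0.0759]
ee_rot: [[0.985, -0.171, -0.002], [-0.171, -0.985, -0.001], [-0.002, 0.001, -1.0]]
wrist_force: [-5.4, 0.2, 9.7]
finger_gap: 0.0487
grip_force: 64.3
```

{"api": "apply_moves", "payload": {"motion": [[0,0,-0.7,0,0,0,1],[0,0,0,0,0,0,1],[0,0,0,0,0,0,1]]}}

```text
time_s: 15.0
tool_pos: [0.554, -0.02, 0.0759]
ee_rot: [[0.985, -0.171, -0.001], [-0.171, -0.985, -0.0], [-0.001, 0.0, -1.0]]
wrist_force: [-1.6, 0.1, 3.9]
finger_gap: 0.0492
grip_force: 63.4
```

{"api": "apply_moves", "payload": {"motion": [[0,0,-0.3,0,0,0,1],[3,0,0,0,0,0,1],[3,0,0,0,0,0,1],[2,0,0,0,0,0,1],[0,0,0,0,0,0,1],[0,0,0,0,0,0,1]]}}

```text
time_s: 15.6
tool_pos: [0.5623, -0.0213, 0.0761]
ee_rot: [[0.985, -0.171, -0.0], [-0.171, -0.985, 0.0], [-0.0, 0.0, -1.0]]
wrist_force: [-0.2, -0.1, -1.8]
finger_gap: 0.049
grip_force: 63.2
```

{"api": "apply_moves", "payload": {"motion": [[1.5,0,0,0,0,0,1],[1,0,0,0,0,0,1],[1,0,0,0,0,0,1],[0,0,0,0,0,0,1]]}}

```text
time_s: 16.0
tool_pos: [0.5658, -0.0219, 0.0762]
ee_rot: [[0.985, -0.171, 0.0], [-0.171, -0.985, -0.0], [0.0, 0.0, -1.0]]
wrist_force: [-1.2, 0.2, -1.7]
finger_gap: 0.049
grip_force: 63.2
```

{"api": "apply_moves", "payload": {"motion": [[1,0,0,0,0,0,1],[1,0,0,0,0,0,1],[1,0,0,0,0,0,1],[0,0,0,0,0,0,1]]}}

```text
time_s: 16.4
tool_pos: [0.5677, -0.0223, 0.076]
ee_rot: [[0.985, -0.171, -0.002], [-0.171, -0.985, -0.0], [-0.002, 0.001, -1.0]]
wrist_force: [-5.3, 1.7, 2.4]
finger_gap: 0.0491
grip_force: 63.3
```

{"api": "apply_moves", "payload": {"motion": [[1,0,0,0,0,0,1],[1,0,0,0,0,0,1],[1,0,0,0,0,0,1],[1,0,0,0,0,0,1],[1,0,0,0,0,0,1],[0,0,0,0,0,0,1],[0,0,0,0,0,0,1]]}}

```text
time_s: 17.1
tool_pos: [0.5717, -0.0229, 0.0761]
ee_rot: [[0.985, -0.171, -0.004], [-0.171, -0.985, -0.0], [-0.004, 0.001, -1.0]]
wrist_force: [-7.2, 0.6, 5.8]
finger_gap: 0.049
grip_force: 63.8
```

{"api": "apply_moves", "payload": {"motion": [[1,0,-0.3,0,0,0,1],[1,0,-0.2,0,0,0,1],[1,0,0,0,0,0,1],[1,0,0,0,0,0,1],[1,0,0,0,0,0,1],[0,0,0,0,0,0,1],[0,0,0,0,0,0,1]]}}

```text
time_s: 17.8
tool_pos: [0.5753, -0.0236, 0.0761]
ee_rot: [[0.985, -0.171, -0.007], [-0.171, -0.985, -0.0], [-0.007, 0.001, -1.0]]
wrist_force: [-9.5, 1.1, 5.8]
finger_gap: 0.0491
grip_force: 63.8
```

Run:
```python
from h import *
s=r.get_state(); T=wpose(s); a=get_image("wrist"); np.save("T5.npy",T); cv2.imwrite("pics/w5.png",a)
cv2.imwrite("pics/w5b.png",cv2.resize(a[0:300,120:500],None,fx=2,fy=2,interpolation=cv2.INTER_CUBIC)); print(s["tool_pos"],s["wrist_force"],s["time_s"])
```

```text
[ 0.5753 -0.0236  0.0761] [-9.5114  1.143   5.7527] 17.8
```

View pics/w5b.png

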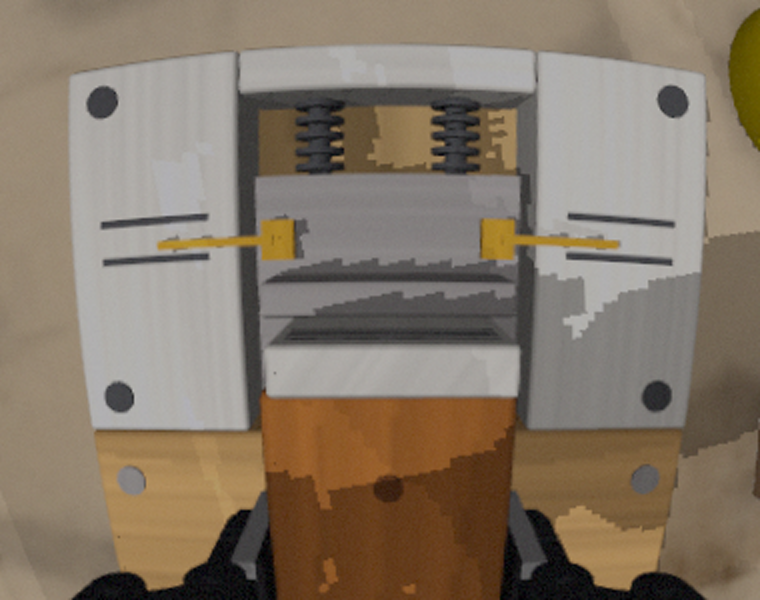

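Both pointers (about (200,243) and (570,243)) stand between their marks (rows 218 and 262), with the block square and centred. I'll hold, then hand in.

{"api": "apply_moves", "payload": {"motion": [[0,0,0,0,0,0,1],[0,0,0,0,0,0,1],[0,0,0,0,0,0,1],[0,0,0,0,0,0,1],[0,0,0,0,0,0,1],[0,0,0,0,0,0,1],[0,0,0,0,0,0,1],[0,0,0,0,0,0,1]]}}

```text
time_s: 18.65
tool_pos: [0.5753, -0.0235, 0.0761]
ee_rot: [[0.985, -0.171, -0.007], [-0.171, -0.985, -0.0], [-0.007, 0.001, -1.0]]
wrist_force: [-10.1, 1.5, 5.6]
finger_gap: 0.049
grip_force: 63.8
```

```bash
python3 -c "
from workcell import r
print(r.finish_job())"
```

```text
the job is handed in; nothing more can be done
None
```

I handed the job in at about 18.7 s: the tall plate is seated in the slide and let go, and the arm is holding the block against it with about 10 N at the wrist. In the last picture both pointers stand between their marks and the block looks square and centred. The judge's result was not shown to me.

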